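# Shut and latch the candling box window

### The job

Swing the glazed wooden frame of the green egg candling box down onto its sloping front against the sprung seal, and lock it flush by turning both brass wing turnbuttons over its top edge, each fully round to its stop. Press on the glazed frame gently, and leave the lamp base, balance, bowl and grading ring where they stand.

Things in the scene. Friction and masses are not known exactly. Their poses are not given: they have to be found in the camera images.
- box: Green candling light box, fixed, 310 x 260 wide x 342 high (chimney cap to 378). Origin: centre of its underside; x points to its rear, away from the robot. Its front slopes at 32 degrees: from the frame's hinge line at x -145, z 50 the slope plane climbs to x 33, z 161. Behind stands the lamp house, front wall at x 66
- visor_edge (a point): Middle of the front edge of the visor, a 6 thick, 270 wide roof plate jutting from the lamp house over the turnbuttons (in the box frame x 21, z 336 to 342). Below it only a tool leaning back towards the robot, about square to the slope, has room
- frame_edge (a point): On the outer face of the frame, middle of its top rail, 130 from the hinge line and 8 above the hinge plane. Frame 200 wide, 14 thick (6 below to 8 above the plane), glass 3 above; top rail of wood 116 to 142 from the hinge, then a brass bevel from 8 above the plane at 142 down to 1 below at 158. Site x points from hinge to free edge, z out of the outer face
- frame_hinge (a point): Middle of the hinge line at the frame's lower edge; same axes as frame_edge. The frame turns about the y axis of this point
- frame (a joint): Frame angle, rad: 0 flush with the slope, grows as the free edge swings up towards the robot (at most 1.2). It stays where left, except that a sprung rubber seal lifts it from flush to about 0.05 (8 mm at the free edge; 4 to 7 N press it flush). A turnbutton swung over the bevel wedges it down from there and holds it
- left_button (a joint): Angle of the left (+y of the box) turnbutton, rad: 0 parked, pointing outward clear of the frame; 1.9 fully over the frame at its stop, pointing straight down the slope. Grows anticlockwise as seen looking onto the slope. Friction holds it where left
- right_button (a joint): Angle of the right (-y of the box) turnbutton in rad: mirror image, 0 parked, 1.9 fully over the frame; it grows clockwise as seen looking onto the slope
- left_grip (a point): Middle of the top of the left button's upright wing, on its turning axis, 42 off the slope plane, 172 up the slope from the hinge line, 55 left. z: turning axis, out of the slope; x: along wing and arm. Wing 30 long (x), 10 thick (y), 14 to 42 off the slope; arm a round bar 10 thick, 9 to 19 off the slope, reaching 43 from the axis towards +x
- right_grip (a point): The same for the right button, 55 to the right
- lamp_base: Cast-iron lamp base with an empty brass socket, 104 across, 110 high, origin under its centre; to be left alone
- balance: Small brass egg balance, 70 x 100 x 105 high, origin under its centre; to be left alone
- bowl: Blue enamel bowl, 110 across, 45 high, origin under its centre; to be left alone
- grading_ring: Boxwood egg grading ring, 72 across, 14 high, hole 48, origin under its centre; to be left alone

How it is judged:
On the way:
1. the frame is swung down onto its seal (below 0.07 rad) while both buttons are still clear of it (value of joint frame below 0.07 rad and value of joint each of left_button, right_button below 0.6 rad), for 0.1 s.
At the end, for the whole second after the job is handed in: The frame is held flush on the slope (angle under 0.02 rad, 3 mm at its free edge) and both turnbuttons stand over it within 0.15 rad of their stops (above 1.75 rad of 1.9); the bystanders stand within 30 mm of where they were (value of joint frame below 0.02 rad and value of joint each of left_button, right_button above 1.75 rad); the robot touches nothing.
It fails at once if the glazed frame is pressed with more than 40 N (contact force between frame and the fingers above 40 N).
It fails at once if the lamp base is moved by more than 30 mm or tipped over (distance of lamp_base from where it was at the start of the episode above 0.03 m or angle between lamp_base's own z axis and vertical above 0.5 rad).
It fails at once if the balance is moved by more than 30 mm or tipped over (distance of balance from where it was at the start of the episode above 0.03 m or angle between balance's own z axis and vertical above 0.5 rad).
It fails at once if the bowl is moved by more than 30 mm or tipped over (distance of bowl from where it was at the start of the episode above 0.03 m or angle between bowl's own z axis and vertical above 0.5 rad).
It fails at once if the grading ring is moved by more than 30 mm or tipped over (distance of grading_ring from where it was at the start of the episode above 0.03 m or angle between grading_ring's own z axis and vertical above 0.5 rad).
It also fails if it takes over 61 s, if anything falls off the work surface, if the arm or the gripper's body presses on something with over 40 N, if the wrist force passes 120 N, or if a joint passes its speed limit or range.

### The arm

A 7-joint arm with a two-finger parallel gripper is mounted at the origin on the work surface. World frame = base frame: x ahead of the robot, y to its left, z up, the work surface at z = 0. Lengths are in m, angles in rad, forces in N, time in s.
With the tool pointing down it reaches from about 0.4 to 0.85 m from the base axis. Payload 10.4 kg.
Tool frame: the origin (TCP) lies midway between the tips of the shut fingers; the grasp point (between the pads) lies r.grip_point_offset behind it (r.grip_point_offset is the distance from the TCP to the grasp point, in m); z points along the fingers, y is the line along which they close (so a half turn about z gives the same grasp; the last joint's range is limited). The gripper opens to 87 mm and grips with 3 to 60 N. Pads are 19 mm wide; open, the fingers measure 117 mm over their backs; the gripper's body (75 mm by 190 mm) begins 51 mm behind the grasp point.
Start: joints at [-1.2, 0.332, -0.065, 1.46, 0.022, 1.35, -0.088], TCP at [0.24, 0.577, 0.223] pointing down, gripper open.
Joint ranges: [-2.6, 2.6], [-0.5, 2.12], [-1.47, 1.34], [0.16, 2.42], [-1.27, 4.41], [0.06, 2.06], [-2.6, 2.6]. Speed limits (rad/s): [2.22, 2.22, 2.79, 2.79, 3.14, 3.14, 3.14].

### API

Orientations are given as a unit quaternion [x, y, z, w].
In Python, from bench import r gives the robot as it stands.
- The arm moves only by the tool play_rows, never from a script. Its arguments are lists of equal length, an entry for each row: "claw": the closure, from 0 (fully open) to 1 (shut); "delta_pos": the shift along the tool's x, y, z scaled (see below), a list of three; "delta_rot": the turn, a rotation vector about the tool's x, y, z scaled (see below), a list of three. A call has 1 to 8 rows; each row shifts and turns the commanded pose from where the row before left it, along the tool's axes as they then stand; what a row does not reach is not made up. The controller multiplies each number of a shift by 200 mm and each number of a turn by pi rad. A row lasts 1/10 s, in which the tool goes at most 50 mm and 8.59 degrees, less where a joint would pass 70% of its speed; a pose out of reach is approached as far as the arm can. A call with a number of a shift or a turn outside -1 to 1 is refused whole. A call with a gripper value outside its range is refused whole. The fingers move at their own pace and stop on an object; "squeeze" is the grip in N (left out, the last holds). Time passes only in rows, so rows that do not move let the fingers close. It gives the time, the measured TCP pose, the force, the opening and the grip force at its end, in the units of the state.
- r.read_state(): the state, without advancing time (a new reading comes with each control period).
- r.camera(name): name is "side" or "top"; returns a dict with "pixels" (480x640x3 uint8, red, green, blue), "camera_matrix" (3x3 intrinsics, pixels), "cam_to_world" (4x4, takes a point from camera to world coordinates). Camera axes: x right, y up, looking along -z (the intrinsics and any distortion apply to the point x, -y, -z); pixel columns grow to the right and rows downward; lengths in m; the calibration is good to about 2 mm. A picture is of the moment at which its call begins. There is no depth.
- r.close_job(): hands the job in; it is judged then, once.
The state is a dict: "time": time; "joint_positions": joint angles; "joint_vel": joint speeds; "joint_torque": joint torques, N m; "ee_pos": TCP position; "eef_rot": TCP orientation; "ft_force": force on the tool from outside, world axes, zero at the start; "torque": the same for the moment, N m; "width": finger opening in m; "grip_force": force on a finger pad.
Only numpy, scipy, OpenCV 4.12 (cv2) and the standard library are available. Lean on these libraries where they do the work, as an engineer would, in place of code of your own. Each camera call takes 0.05 s, during which the arm holds its last target. There are 200 camera calls.

## Working session

There is one attempt and no reset: what is moved stays moved. The work goes in short steps, Python scripts to look and compute and a tool call to move; the robot and the scene stay as the last step left them, time stands still between calls to the robot, and variables do not carry over. Pictures are saved under pics/ and viewed, at most 10 in all, crops included, and the job is handed in when it is done.

Besides the shell and the picture viewer there is one more tool, called after "Emit:" as name(argument=value, ...) on one line, values as JSON. play_rows: Moves the arm, as the interface text tells. Shifts and turns lie within -1 to 1; 1 stands for 200 mm of shift or pi rad of turn. Its arguments: {"type":"object","properties":{"claw":{"type":"array"},"delta_pos":{"type":"array"},"delta_rot":{"type":"array"},"squeeze":{"type":"number"}},"required":["claw","delta_pos","delta_rot"]}

```bash
ls; mkdir -p pics; python3 - <<'E'
from bench import r
import cv2
s=r.read_state(); print({k:s[k] for k in('time','ee_pos','eef_rot','width','ft_force')}, r.grip_point_offset)
for n in('side','top'):
    c=r.camera(n); cv2.imwrite(f'pics/{n}0.png',c['pixels'][:,:,::-1]); print(n,c['camera_matrix'],c['cam_to_world'],[k for k in c])
E
```

```text
pics
{'time': 0.0, 'ee_pos': array([0.2396777 , 0.57679358, 0.22175254]), 'eef_rot': array([ 1.95635366e-01,  9.80676449e-01, -7.04267256e-04, -9.63826354e-05]), 'width': 0.08705694585924227, 'ft_force': array([ 0.51007547, -1.22584478, -0.25914124])} 0.0187
side [[624.02433912   0.         322.54862431]
 [  0.         624.02433912 234.13707641]
 [  0.           0.           1.        ]] [[ 0.90058606  0.25192439 -0.35422995  0.15182506]
 [-0.43447507  0.49682187 -0.75126523 -0.9185598 ]
 [-0.01327285  0.83048307  0.55688571  0.886613  ]
 [ 0.          0.          0.          1.        ]] ['pixels', 'camera_matrix', 'cam_to_world']
top [[534.05428586   0.         319.58397041]
 [  0.         534.05428586 241.87471073]
 [  0.           0.           1.        ]] [[ 1.12006265e-02  9.78969664e-01 -2.03698165e-01  3.91362918e-01]
 [-9.99935998e-01  1.12908026e-02 -7.19478433e-04  1.13782251e-02]
 [ 1.59556821e-03  2.03693186e-01  9.79033472e-01  1.31946425e+00]
 [ 0.00000000e+00  0.00000000e+00  0.00000000e+00  1.00000000e+00]] ['pixels', 'camera_matrix', 'cam_to_world']
```

View pics/side0.png

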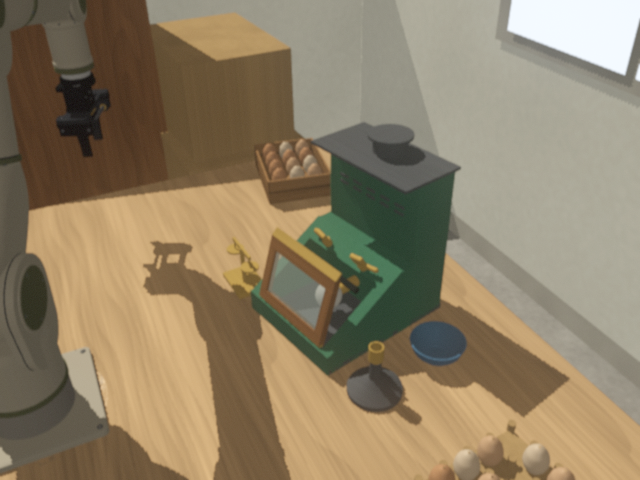

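View pics/top0.png

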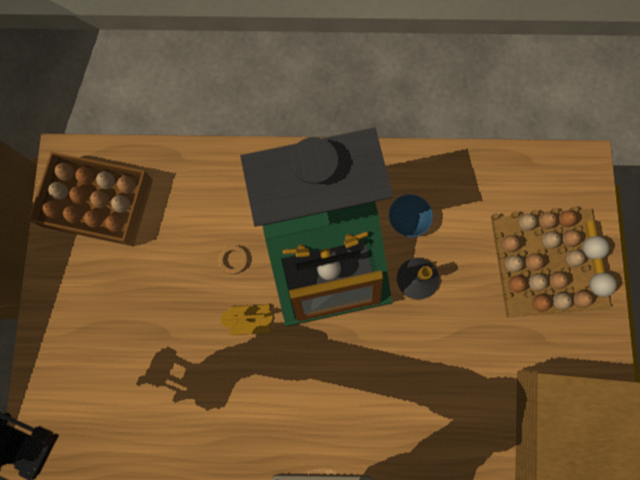

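The side view shows the box with its frame standing open (top rail about (305,255)), the buttons at about (323,238) and (363,263), and the lamp base at (375,385). In the top view the visor's front edge runs from (254,223) to (394,197), the buttons are at about (297,252) and (355,241), and the balance is at (248,320).

```bash
cat > h.py <<'E'
import numpy as np, cv2
def ray(c,uv):
    K=c['camera_matrix'];T=c['cam_to_world']
    d=np.linalg.inv(K)@np.array([uv[0],uv[1],1.]); d=T[:3,:3]@(d*[1,-1,-1]); return T[:3,3],d/np.linalg.norm(d)
def onz(c,uv,z):
    o,d=ray(c,uv); return o+d*(z-o[2])/d[2]
def tri(c1,u1,c2,u2):
    o1,d1=ray(c1,u1);o2,d2=ray(c2,u2)
    t=np.linalg.lstsq(np.c_[d1,-d2],o2-o1,rcond=None)[0]
    a=o1+d1*t[0];b=o2+d2*t[1]; return (a+b)/2,np.linalg.norm(a-b)
def proj(c,p):
    T=c['cam_to_world'];q=T[:3,:3].T@(np.asarray(p)-T[:3,3]);q=q*[1,-1,-1];v=c['camera_matrix']@q;return v[:2]/v[2]
E
python3 - <<'E'
from bench import r
from h import *
c={n:r.camera(n) for n in('side','top')}
np.save('c.npy',c,allow_pickle=True)
t=c['top']['pixels'];s=c['side']['pixels']
# roof
for n,im,(x0,y0,x1,y1) in(('top',t,(225,110,410,240)),('side',s,(300,110,480,200))):
    g=im[y0:y1,x0:x1].astype(int); m=((g.max(2)-g.min(2)<14)&(g.max(2)<95)).astype(np.uint8)
    m=cv2.morphologyEx(m,cv2.MORPH_OPEN,np.ones((5,5)))
    cs=max(cv2.findContours(m,0,1)[0],key=cv2.contourArea); p=cv2.approxPolyDP(cv2.convexHull(cs),3,True)[:,0]+[x0,y0]
    print(n,p.tolist())
    if n=='top':
        for q in p: print(q,onz(c['top'],q,.342).round(4))
    else:
        for q in p: print(q,onz(c['side'],q,.342).round(4))
# brass
for n,im,(x0,y0,x1,y1) in(('top',t,(270,220,400,300)),('side',s,(265,220,390,300))):
    h=cv2.cvtColor(im,cv2.COLOR_RGB2HSV); m=cv2.inRange(h,(15,140,90),(28,255,255)); mm=np.zeros_like(m);mm[y0:y1,x0:x1]=m[y0:y1,x0:x1]
    k,l,st,ce=cv2.connectedComponentsWithStats(mm)
    for i in range(1,k):
        if st[i,4]>8: print(n,st[i].tolist(),ce[i].round(1))
A=cv2.resize(t[200:330,260:400],None,fx=4,fy=4,interpolation=2)
cv2.imwrite('pics/topz.png',A[:,:,::-1])
A=cv2.resize(s[210:370,240:400],None,fx=3.7,fy=3.7,interpolation=2); cv2.imwrite('pics/sidez.png',A[:,:,::-1])
E
```

```text
top [[375, 128], [391, 197], [255, 224], [243, 155], [309, 138]]
[375 128] [ 0.8235 -0.0938  0.342 ]
[391 197] [ 0.6835 -0.1228  0.342 ]
[255 224] [0.6277 0.134  0.342 ]
[243 155] [0.7647 0.1622 0.342 ]
[309 138] [0.8012 0.035  0.342 ]
side [[372, 140], [409, 141], [424, 152], [425, 158], [412, 166], [386, 164], [372, 152]]
[372 140] [0.7354 0.0781 0.342 ]
[409 141] [0.7989 0.04   0.342 ]
[424 152] [ 0.7982 -0.0151  0.342 ]
[425 158] [ 0.7858 -0.0375  0.342 ]
[412 166] [ 0.7461 -0.0539  0.342 ]
[386 164] [ 0.7072 -0.0248  0.342 ]
[372 152] [0.7087 0.031  0.342 ]
top [344, 232, 24, 16, 179] [353.2 239. ]
top [298, 245, 7, 5, 27] [300.6 247.4]
top [282, 249, 27, 8, 123] [295.6 252.3]
top [321, 251, 8, 7, 48] [324.4 253.9]
top [270, 264, 9, 36, 173] [272.5 286.8]
top [289, 271, 93, 27, 780] [335.7 284.1]
side [273, 229, 68, 54, 797] [306.9 256.1]
side [316, 229, 15, 17, 72] [323.3 237.3]
side [291, 257, 5, 5, 9] [293.4 258.9]
side [351, 256, 26, 16, 109] [362.3 263.8]
side [350, 277, 8, 8, 32] [354.2 280.2]
side [338, 283, 10, 9, 38] [342.4 286.8]
```

View pics/topz.png

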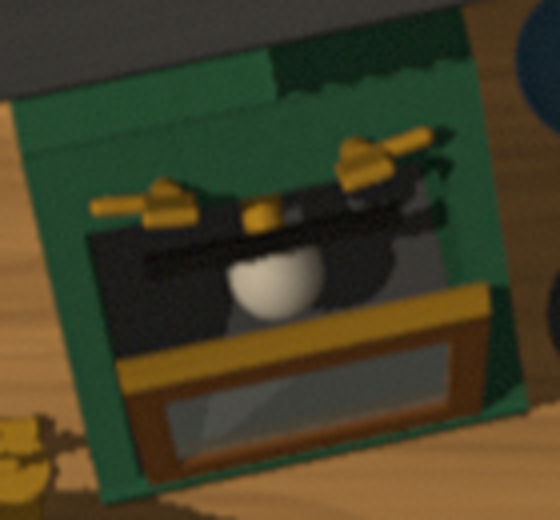

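View pics/sidez.png

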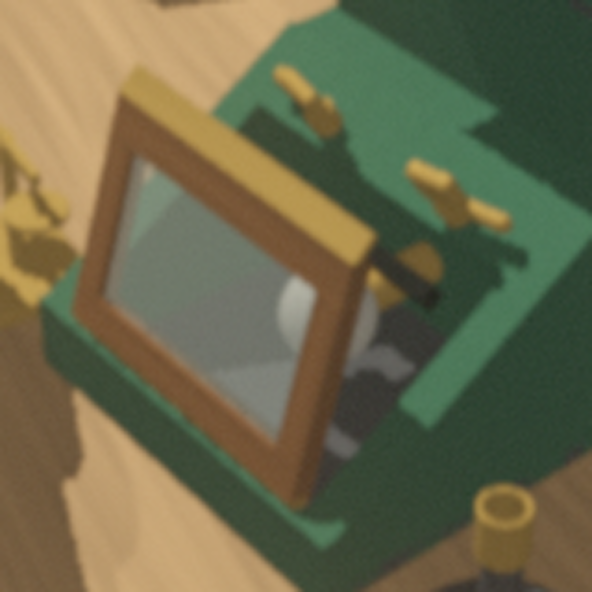

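```bash
cat >> h.py <<'E'
a=np.radians(32);H=np.array([-.145,0,.05]);U=np.array([np.cos(a),0,np.sin(a)]);N=np.array([-np.sin(a),0,np.cos(a)])
def sl(s,y,n): return H+s*U+n*N+np.array([0,y,0])
def fr(s,y,n,q): # frame point at angle q
    u=U*np.cos(q)+N*np.sin(q);m=N*np.cos(q)-U*np.sin(q);return H+s*u+n*m+np.array([0,y,0])
def Rz(w): return np.array([[np.cos(w),-np.sin(w),0],[np.sin(w),np.cos(w),0],[0,0,1]])
E
python3 - <<'E'
from h import *
from scipy.optimize import least_squares
c=np.load('c.npy',allow_pickle=True).item();t,s=c['top'],c['side']
T=lambda X,Y:np.array([260+X/4-.4,200+Y/4-.4]);S=lambda X,Y:np.array([240+X/3.7-.4,210+Y/3.7-.4])
for n,a_,b_ in(('FL',T(102,503),S(42,303)),('FR',T(527,410),S(330,548)),('railL',T(118,365),S(136,68)),('railR',T(490,287),S(378,238)),('wingL',T(170,205),S(325,115)),('wingR',T(363,165),S(452,200))):
    p,e=tri(t,a_,s,b_); print(n,p.round(4),round(e,4))
obs=[(t,T(102,503),(-.155,.13,.044)),(t,T(527,410),(-.155,-.13,.044)),(s,S(42,303),(-.155,.13,.044)),(s,S(330,548),(-.155,-.13,.044)),
(t,(254,224),(.021,.135,.342)),(t,(392.5,197.5),(.021,-.135,.342)),(s,(314.5,139.5),(.021,.135,.342)),(s,(408,183.5),(.021,-.135,.342))]
f=lambda v:np.concatenate([proj(k,Rz(v[2])@p+[v[0],v[1],0])-uv for k,uv,p in obs])
o=least_squares(f,[.635,0,.21]);print(o.x,f(o.x).reshape(-1,2).round(1).tolist())
w=lambda p:Rz(o.x[2])@p+[o.x[0],o.x[1],0]
for y in(.055,-.055):
    p=w(sl(.172,y,.042));b=w(sl(.172,y,.014));print('grip',p.round(4),'T',((proj(t,p)-[260,200]+.4)*4).round(),'base',((proj(t,b)-[260,200]+.4)*4).round(),'S',((proj(s,p)-[240,210]+.4)*3.7).round(),((proj(s,b)-[240,210]+.4)*3.7).round())
for q in(.4,.5,.6,.7,.8,.9,1.):
    print(q,[((proj(t,w(fr(.142,y,.008,q)))-[260,200]+.4)*4).round().tolist()+((proj(s,w(fr(.142,y,.008,q)))-[240,210]+.4)*3.7).round().tolist() for y in(.1,-.1)])
E
```

```text
FL [0.4553 0.0914 0.0423] 0.0018
FR [ 0.5147 -0.1612  0.0447] 0.0056
railL [0.5183 0.0755 0.1959] 0.0013
railR [ 0.5635 -0.1215  0.198 ] 0.0024
wingL [0.6166 0.0501 0.1489] 0.0055
wingR [ 0.6396 -0.0573  0.1527] 0.0049
[0.63797557 0.00064545 0.22742862] [[-0.3, -1.4], [0.2, -1.8], [0.4, -1.1], [-0.8, 0.2], [-0.5, -0.2], [0.2, -3.2], [-3.1, -0.1], [-1.4, 6.7]]
grip [0.6047 0.0494 0.1768] T [171. 212.] base [167. 194.] S [301.  81.] [322. 107.]
grip [ 0.6295 -0.0578  0.1768] T [368. 170.] base [359. 153.] S [432. 170.] [452. 196.]
0.4 [[109.0, 318.0, 183.0, 86.0], [468.0, 240.0, 419.0, 256.0]]
0.5 [[113.0, 339.0, 164.0, 84.0], [475.0, 260.0, 400.0, 255.0]]
0.6 [[117.0, 361.0, 145.0, 84.0], [481.0, 281.0, 380.0, 256.0]]
0.7 [[122.0, 385.0, 124.0, 86.0], [488.0, 305.0, 359.0, 260.0]]
0.8 [[127.0, 410.0, 103.0, 91.0], [495.0, 329.0, 337.0, 267.0]]
0.9 [[132.0, 436.0, 81.0, 98.0], [502.0, 355.0, 314.0, 276.0]]
1.0 [[138.0, 463.0, 59.0, 108.0], [508.0, 381.0, 291.0, 288.0]]
```

```bash
cat >> h.py <<'E'
from scipy.spatial.transform import Rotation as Ro
B=[.638,.0006,.2274]
def w(p,b=None):
    b=b or B; return Rz(b[2])@p+[b[0],b[1],0]
def Rt(th=0): # tool axes; th = anticlockwise turn seen looking onto slope
    M=Rz(B[2])@np.c_[-U,[0,1,0],-N]; return Ro.from_matrix(M)*Ro.from_rotvec([0,0,-th])
def go(r,s=None,y=0,n=0,th=None):
    st=r.read_state(); R0=Ro.from_quat(st['eef_rot']);p=st['ee_pos']
    M=Rz(B[2]).T; b=M@(p-[B[0],B[1],0])-H; print('t',round(st['time'],2),'p',p.round(4),'s,y,n',(b@U).round(4),b[1].round(4),(b@N).round(4),'F',st['ft_force'].round(1),'w',round(st['width'],3),'j',np.round(st['joint_positions'],2))
    if th is not None: print(' rot units',((R0.inv()*Rt(th)).as_rotvec()/np.pi).round(4))
    if s is not None: print(' pos units',(R0.inv().apply(w(sl(s,y,n))-p)/.2).round(4))
E
python3 - <<'E'
from h import *
from bench import r
from scipy.optimize import least_squares
c=np.load('c.npy',allow_pickle=True).item();t,s=c['top'],c['side']
T=lambda X,Y:np.array([260+X/4-.4,200+Y/4-.4]);S=lambda X,Y:np.array([240+X/3.7-.4,210+Y/3.7-.4])
obs=[(t,T(102,503),(-.155,.13,.044)),(t,T(527,410),(-.155,-.13,.044)),(s,S(42,303),(-.155,.13,.044)),(s,S(330,548),(-.155,-.13,.044)),
(t,(254,224),(.021,.135,.342)),(t,(392.5,197.5),(.021,-.135,.342)),(t,T(171,211),sl(.172,.055,.042)),(t,T(366,168),sl(.172,-.055,.042)),(s,S(298,84),sl(.172,.055,.042)),(s,S(435,178),sl(.172,-.055,.042))]
f=lambda v:np.concatenate([proj(k,Rz(v[2])@p+[v[0],v[1],0])-uv for k,uv,p in obs])
o=least_squares(f,[.635,0,.21]);print(o.x,f(o.x).reshape(-1,2).round(1).tolist())
go(r,.09,0,.2,0)
p=r.read_state()['ee_pos']; print((Rt(0).inv().apply(w(sl(.09,0,.2))-p-[0,0,.15])/.2).round(3), w(sl(.09,0,.2)))
print(w(sl(.172,.055,.042)),w(sl(.172,-.055,.042)))
E
```

```text
[ 6.36553072e-01 -2.44073836e-04  2.25947839e-01] [[-0.1, -0.8], [0.5, -1.1], [-0.1, -0.8], [-1.4, 0.7], [-0.1, 0.5], [0.7, -2.4], [0.4, 0.9], [0.9, 1.1], [0.4, -0.5], [-1.3, -1.7]]
t 0.2 p [0.2397 0.577  0.2221] s,y,n -0.0047 0.6513 0.2058 F [0.2 1.  0.6] w 0.087 j [-1.2   0.33 -0.06  1.46  0.02  1.35 -0.09]
 rot units [-0.0555 -0.172  -0.1924]
 pos units [-2.2345 -2.4056 -0.2241]
[-0.076 -3.257  0.665] [ 0.46783694 -0.03877616  0.26730235]
[0.6047589  0.04936127 0.17676413] [ 0.62955788 -0.05780687  0.17676413]
```

Emit:
play_rows(claw=[1,1,1,1,1,1,1,1], delta_pos=[[0,0,-0.25],[0,0,-0.25],[0,0,0],[0,0,0],[0,0,0],[0,0,0],[0,0,0],[0,0,0]], delta_rot=[[0,0,0],[0,0,0],[-0.0093,-0.0287,-0.0321],[-0.0093,-0.0287,-0.0321],[-0.0093,-0.0287,-0.0321],[-0.0093,-0.0287,-0.0321],[-0.0093,-0.0287,-0.0321],[-0.0093,-0.0287,-0.0321]])

```text
time: 1.0
ee_pos: [0.2391, 0.5776, 0.3227]
eef_rot: [-0.112, 0.954, 0.033, 0.276]
ft_force: [0.7, -0.3, -0.7]
width: 0.031
grip_force: 0.0
```

```bash
sed -i 's/^B=.*/B=[.6365,-.0001,.2258]/' h.py; python3 -c "
from h import *
from bench import r
go(r,.075,0,.2,0)"
```

```text
t 1.0 p [0.2391 0.5776 0.3227] s,y,n 0.0487 0.652 0.2911 F [ 0.7 -0.3 -0.7] w 0.031 j [-1.41  0.12 -0.16  1.62  0.59  1.3   0.11]
 rot units [0.0014 0.0015 0.002 ]
 pos units [-0.1087 -3.2626  0.4415]
```

Emit:
play_rows(claw=[1,1,1,1,1,1,1,1], delta_pos=[[0,-0.24,0],[0,-0.24,0],[0,-0.24,0],[0,-0.24,0],[0,-0.24,0],[0,-0.24,0],[0,-0.24,0],[0,-0.24,0]], delta_rot=[[0,0,0],[0,0,0],[0,0,0],[0,0,0],[0,0,0],[0,0,0],[0,0,0],[0,0,0]])

```text
time: 1.8
ee_pos: [0.3139, 0.2794, 0.3169]
eef_rot: [-0.112, 0.956, 0.027, 0.271]
ft_force: [-0.4, 0.2, 0.1]
width: 0.0006
grip_force: 0.0
```

Emit:
play_rows(claw=[1,1,1,1,1,1,1,1], delta_pos=[[0,-0.22,0],[0,-0.22,0],[0,-0.22,0],[0,-0.22,0],[0,-0.22,0],[0,-0.22,0],[0,0,0],[0,0,0]], delta_rot=[[0,0,0],[0,0,0],[0,0,0],[0,0,0],[0,0,0],[0,0,0],[0,0,0],[0,0,0]])

```text
time: 2.6
ee_pos: [0.3935, 0.1711, 0.2915]
eef_rot: [-0.111, 0.962, -0.002, 0.249]
ft_force: [-0.0, 1.0, 0.1]
width: 0.0005
grip_force: 0.0
```

```bash
python3 -c "
from h import *
from bench import r
go(r,.075,0,.15,0)
for n in('side','top'):
    c=r.camera(n)
    if n=='side': cv2.imwrite('pics/s2.png',c['pixels'][:,:,::-1])
"
```

```text
t 2.6 p [0.3935 0.1711 0.2915] s,y,n 0.0826 0.2212 0.2332 F [-0.   1.   0.1] w 0.001 j [-0.47 -0.5  -0.2   2.17  0.19  1.03  1.07]
 rot units [-0.0183 -0.0187  0.0063]
 pos units [ 0.033  -1.0796  0.4808]
```

View pics/s2.png

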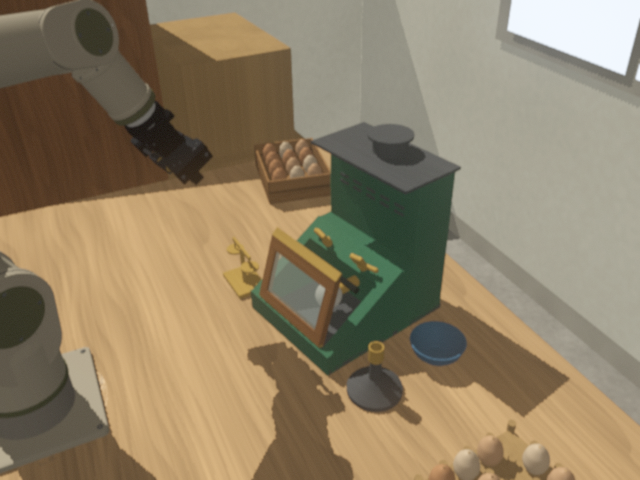

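The side view shows the gripper at about (180,155), clear of everything. The frame, buttons and bystanders have not moved. Joint 2 sits at its limit, so I'll lean the tool less for the press.

Emit:
play_rows(claw=[1,1,1,1,1,1,1,1], delta_pos=[[0,0,0],[0,0,0],[0,-0.18,0],[0,-0.18,0],[0,-0.18,0],[0,-0.18,0],[0,-0.18,0],[0,-0.18,0]], delta_rot=[[0,0.035,0],[0,0.035,0],[0,0,0],[0,0,0],[0,0,0],[0,0,0],[0,0,0],[0,0,0]])

```text
time: 3.5
ee_pos: [0.4397, -0.0393, 0.3049]
eef_rot: [-0.112, 0.983, -0.015, 0.142]
ft_force: [0.6, 0.4, -0.3]
width: 0.0006
grip_force: 0.0
```

```bash
python3 -c "
from h import *
from bench import r
go(r,.09,0,.12,0)
R=Ro.from_quat(r.read_state()['eef_rot']).as_matrix(); R=Rz(B[2]).T@R; print(R.round(3))
"
```

```text
t 3.5 p [ 0.4397 -0.0393  0.3049] s,y,n 0.0879 0.0059 0.2456 F [ 0.6  0.4 -0.3] w 0.001 j [-0.36 -0.38  0.26  2.    0.13  1.22  1.66]
 rot units [-0.0187 -0.0884  0.0055]
 pos units [-0.1822  0.0052  0.6018]
[[-0.961  0.008  0.277]
 [-0.009  0.998 -0.06 ]
 [-0.277 -0.06  -0.959]]
```

```bash
python3 -c "
from h import *
from bench import r
st=r.read_state();R=Ro.from_quat(st['eef_rot']);p=st['ee_pos'];x=R.as_matrix()[:,0]
q0=p
for q in(1.0,.9,.8,.7,.6,.5,.4,.3,.2,.15,.1,.06,.03):
    P=w(fr(.128,0,.008,q))+.0095*x; print(q,P.round(3),(R.inv().apply(P-q0)/.2).round(3)); q0=P
"
```

```text
1.0 [ 0.48  -0.036  0.175] [-0.013  0.011  0.678]
0.9 [ 0.493 -0.033  0.175] [-0.062  0.001  0.018]
0.8 [ 0.505 -0.03   0.174] [-0.06   0.001  0.024]
0.7 [ 0.517 -0.028  0.172] [-0.057  0.001  0.03 ]
0.6 [ 0.529 -0.025  0.168] [-0.054  0.002  0.035]
0.5 [ 0.541 -0.022  0.163] [-0.05   0.002  0.04 ]
0.4 [ 0.552 -0.02   0.157] [-0.046  0.002  0.045]
0.3 [ 0.562 -0.017  0.149] [-0.041  0.003  0.049]
0.2 [ 0.571 -0.015  0.141] [-0.036  0.003  0.053]
0.15 [ 0.576 -0.014  0.137] [-0.016  0.002  0.028]
0.1 [ 0.58  -0.013  0.132] [-0.014  0.002  0.029]
0.06 [ 0.583 -0.012  0.128] [-0.01   0.001  0.023]
0.03 [ 0.586 -0.012  0.125] [-0.007  0.001  0.018]
```

Emit:
play_rows(claw=[1,1,1,1,1,1,1,1], delta_pos=[[0,0,0.17],[0,0,0.17],[0,0,0.17],[0,0,0.17],[-0.03,0,0.01],[-0.03,0,0.01],[-0.03,0,0.012],[-0.03,0,0.012]], delta_rot=[[0,0,0],[0,0,0],[0,0,0],[0,0,0],[0,0,0],[0,0,0],[0,0,0],[0,0,0]])

```text
time: 4.3
ee_pos: [0.5043, -0.0327, 0.1742]
eef_rot: [-0.111, 0.983, -0.014, 0.143]
ft_force: [0.6, 0.3, -0.5]
width: 0.0003
grip_force: 0.0
```

Emit:
play_rows(claw=[1,1,1,1,1,1,1,1], delta_pos=[[-0.028,0,0.015],[-0.028,0,0.015],[-0.027,0,0.018],[-0.027,0,0.018],[-0.025,0,0.02],[-0.025,0,0.02],[0,0,0],[0,0,0]], delta_rot=[[0,0,0],[0,0,0],[0,0,0],[0,0,0],[0,0,0],[0,0,0],[0,0,0],[0,0,0]])

```text
time: 5.1
ee_pos: [0.5387, -0.0261, 0.1606]
eef_rot: [-0.111, 0.984, -0.015, 0.142]
ft_force: [0.1, 0.2, 0.4]
width: 0.0003
grip_force: 0.0
```

```bash
python3 -c "
from h import *
from bench import r
go(r,0,0,0,0)
st=r.read_state();R=Ro.from_quat(st['eef_rot']);p=st['ee_pos'];x=R.as_matrix()[:,0]
q0=p
for q in(.5,.4,.3,.2,.15,.1,.06,.03):
    P=w(fr(.128,0,.008,q))+.0095*x; print(q,P.round(3),(R.inv().apply(P-q0)/.2).round(3)); q0=P
c=r.camera('side'); cv2.imwrite('pics/s3.png',cv2.resize(c['pixels'][130:370,180:480,::-1],None,fx=2,fy=2))
"
```

```text
t 5.1 p [ 0.5387 -0.0261  0.1606] s,y,n 0.0958 -0.0035 0.0705 F [0.1 0.2 0.4] w 0.0 j [-0.39 -0.03  0.35  2.04  0.03  0.85  1.74]
 rot units [-0.0189 -0.0888  0.0049]
 pos units [0.3631 0.0484 0.4689]
0.5 [ 0.541 -0.022  0.163] [-0.017  0.016 -0.008]
0.4 [ 0.552 -0.02   0.157] [-0.046  0.002  0.045]
0.3 [ 0.562 -0.017  0.149] [-0.041  0.003  0.049]
0.2 [ 0.571 -0.015  0.141] [-0.036  0.003  0.053]
0.15 [ 0.576 -0.014  0.137] [-0.016  0.002  0.028]
0.1 [ 0.58  -0.013  0.132] [-0.014  0.002  0.029]
0.06 [ 0.583 -0.012  0.128] [-0.01   0.001  0.023]
0.03 [ 0.586 -0.012  0.125] [-0.007  0.001  0.018]
```

View pics/s3.png

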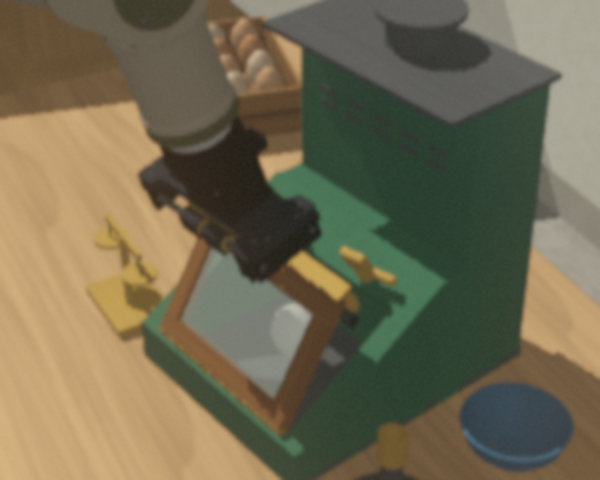

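The crop shows the closed fingers on the top rail at about (255,260). The frame has swung partway down, to roughly 0.5 rad, and the buttons are still parked.

Emit:
play_rows(claw=[1,1,1,1,1,1,1,1], delta_pos=[[-0.017,0.01,-0.006],[-0.023,0,0.022],[-0.023,0,0.022],[-0.021,0,0.024],[-0.021,0,0.024],[-0.018,0,0.026],[-0.018,0,0.026],[0,0,0]], delta_rot=[[0,0,0],[0,0,0],[0,0,0],[0,0,0],[0,0,0],[0,0,0],[0,0,0],[0,0,0]])

```text
time: 5.95
ee_pos: [0.5727, -0.0176, 0.1412]
eef_rot: [-0.111, 0.984, -0.015, 0.142]
ft_force: [-0.2, -1.2, -0.1]
width: -0.0001
grip_force: 0.0
```

Emit:
play_rows(claw=[1,1,1,1,1,1,1], delta_pos=[[-0.008,0,0.014],[-0.008,0,0.014],[-0.007,0,0.014],[-0.007,0,0.014],[-0.005,0,0.011],[0,0,0],[0,0,0]], delta_rot=[[0,0,0],[0,0,0],[0,0,0],[0,0,0],[0,0,0],[0,0,0],[0,0,0]])

```text
time: 6.65
ee_pos: [0.5829, -0.0162, 0.1311]
eef_rot: [-0.111, 0.984, -0.015, 0.142]
ft_force: [0.4, 0.5, 0.4]
width: 0.0006
grip_force: 0.0
```

```bash
python3 -c "
from h import *
from bench import r
go(r,0,0,0,0)
st=r.read_state();R=Ro.from_quat(st['eef_rot']);p=st['ee_pos'];x=R.as_matrix()[:,0]
q0=p
for q in(.06,.03,.0):
    P=w(fr(.128,0,.008,q))+.0095*x; print(q,P.round(3),(R.inv().apply(P-q0)/.2).round(3)); q0=P
"
```

```text
t 6.65 p [ 0.5829 -0.0162  0.1311] s,y,n 0.1186 -0.0036 0.0215 F [0.4 0.5 0.4] w 0.001 j [-0.39  0.11  0.35  1.97 -0.04  0.78  1.77]
 rot units [-0.0189 -0.0886  0.0049]
 pos units [0.5402 0.0381 0.2647]
0.06 [ 0.583 -0.012  0.128] [-0.003  0.019  0.015]
0.03 [ 0.586 -0.012  0.125] [-0.007  0.001  0.018]
0.0 [ 0.588 -0.011  0.122] [-0.007  0.001  0.018]
```

Emit:
play_rows(claw=[1,1,1,1], delta_pos=[[-0.004,0,0.012],[-0.004,0,0.012],[0,0,0],[0,0,0]], delta_rot=[[0,0,0],[0,0,0],[0,0,0],[0,0,0]])

```text
time: 7.05
ee_pos: [0.5859, -0.0157, 0.1271]
eef_rot: [-0.111, 0.984, -0.015, 0.142]
ft_force: [-0.3, -0.0, 1.7]
width: 0.0006
grip_force: 0.9
```

Emit:
play_rows(claw=[1,1,1,1], delta_pos=[[-0.003,0,0.01],[0,0,0],[0,0,0],[0,0,0]], delta_rot=[[0,0,0],[0,0,0],[0,0,0],[0,0,0]])

```text
time: 7.45
ee_pos: [0.587, -0.0155, 0.1253]
eef_rot: [-0.111, 0.983, -0.015, 0.142]
ft_force: [-0.4, 1.2, 2.4]
width: 0.0006
grip_force: 1.4
```

Emit:
play_rows(claw=[1,1,1,1], delta_pos=[[-0.002,0,0.008],[0,0,0],[0,0,0],[0,0,0]], delta_rot=[[0,0,0],[0,0,0],[0,0,0],[0,0,0]])

```text
time: 7.85
ee_pos: [0.5879, -0.0153, 0.124]
eef_rot: [-0.111, 0.983, -0.015, 0.142]
ft_force: [0.4, 0.8, 4.9]
width: 0.0005
grip_force: 2.0
```

```bash
python3 -c "
from h import *
from bench import r
go(r,.2,.055,.1,0)
c=r.camera('side'); cv2.imwrite('pics/s4.png',cv2.resize(c['pixels'][130:370,180:480,::-1],None,fx=2,fy=2))
"
```

```text
t 7.85 p [ 0.5879 -0.0153  0.124 ] s,y,n 0.1191 -0.004 0.0128 F [0.4 0.8 4.9] w 0.001 j [-0.39  0.13  0.35  1.97 -0.05  0.77  1.78]
 rot units [-0.0188 -0.0884  0.0049]
 pos units [-0.2712  0.2603 -0.5471]
```

View pics/s4.png

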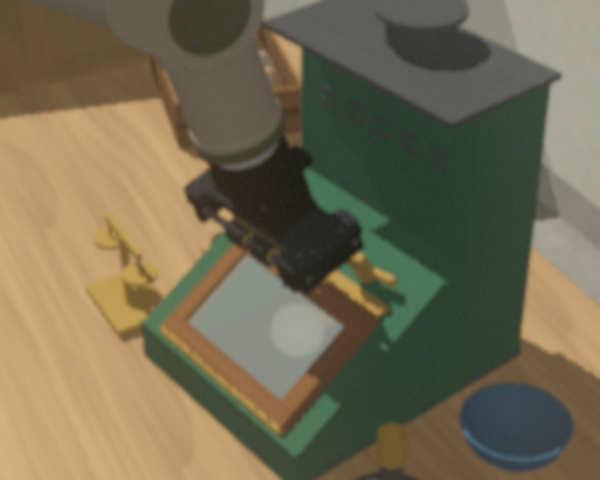

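The frame now lies on its seal, with its top edge from about (240,245) to (385,310), and both buttons are parked and clear of it. The press reads about 5 N, so milestone 1 should be met. I'll retract and tilt the tool.

Emit:
play_rows(claw=[1,1,0.5,0.5,0.5,0.5,0.5,0.5], delta_pos=[[0,0,-0.17],[0,0,-0.17],[0,0,-0.17],[0,0,0],[0,0,0],[0,0,0],[0,0,0],[0,0,0]], delta_rot=[[0,0,0],[0,0,0],[0,0,0],[-0.0094,-0.044,0],[-0.0094,-0.044,0],[0,0,-0.045],[0,0,-0.045],[0,0,-0.045]])

```text
time: 8.7
ee_pos: [0.5579, -0.0163, 0.2206]
eef_rot: [-0.316, 0.908, -0.029, 0.272]
ft_force: [0.4, 0.2, 0.2]
width: 0.0389
grip_force: 0.0
```

```bash
python3 -c "
from h import *
from bench import r
go(r,.172,.055,.1,1.2416)
"
```

```text
t 8.7 p [ 0.5579 -0.0163  0.2206] s,y,n 0.1453 0.0018 0.1104 F [0.4 0.2 0.2] w 0.039 j [-0.48 -0.23  0.46  2.14 -0.03  0.67  2.26]
 rot units [ 0.0014 -0.0004 -0.2538]
 pos units [-0.2348  0.1828  0.0517]
```

Emit:
play_rows(claw=[0.5,0.5,0.5,0.5,0.5,0.5,0.5,0.5], delta_pos=[[0,0,0],[0,0,0],[0,0,0],[0,0,0],[0,0,0],[0,0,0],[0,0,0],[0,0,0]], delta_rot=[[0,0,0.045],[0,0,0.045],[0,0,0.045],[0,0,0.045],[0,0,0.045],[0,0,0.045],[0,0,0.045],[0,0,0.045]])

```text
time: 9.5
ee_pos: [0.5581, -0.0162, 0.2205]
eef_rot: [0.225, 0.935, 0.123, 0.244]
ft_force: [0.8, 0.1, 0.0]
width: 0.0431
grip_force: 0.0
```

Emit:
play_rows(claw=[0.5,0.5,0.5,0.5,0.5,0.5,0.5,0.5], delta_pos=[[0,0,0],[0,0,0],[0,0,0],[0,0,0],[0,0,0],[0,0,0],[0,0,0],[0,0,0]], delta_rot=[[0,0,0.045],[0,0,0.045],[0,0,0.045],[0,0,0.045],[0,0,0.045],[0,0,0.045],[0,0,0.045],[0,0,0.045]])

```text
time: 10.3
ee_pos: [0.5581, -0.0162, 0.2205]
eef_rot: [0.691, 0.669, 0.235, 0.141]
ft_force: [-0.2, 0.3, 0.7]
width: 0.0437
grip_force: 0.0
```

```bash
python3 -c "
from h import *
from bench import r
go(r,.172,.055,.075,-1.9)
"
```

```text
t 10.3 p [ 0.5581 -0.0162  0.2205] s,y,n 0.1455 0.0019 0.1101 F [-0.2  0.3  0.7] w 0.044 j [-0.12 -0.18  0.14  2.12 -0.17  0.66  0.1 ]
 rot units [-0.0015 -0.0002  0.0226]
 pos units [0.2905 0.0613 0.1755]
```

Emit:
play_rows(claw=[0.5,0.5,0.5,0.5,0.5], delta_pos=[[0,0,0],[0.145,0.03,0.05],[0.145,0.03,0.05],[0,0,0.07],[0,0,0]], delta_rot=[[0,0,0.0226],[0,0,0],[0,0,0],[0,0,0],[0,0,0]])

```text
time: 10.8
ee_pos: [0.5886, 0.0439, 0.2058]
eef_rot: [0.712, 0.647, 0.238, 0.132]
ft_force: [-0.8, -0.2, -0.2]
width: 0.0434
grip_force: 0.0
```

```bash
python3 -c "
from h import *
from bench import r
go(r,.172,.055,.022,-1.9)
c=r.camera('side');d=r.camera('top')
A=np.hstack([cv2.resize(c['pixels'][200:310,270:400],(400,338)),cv2.resize(d['pixels'][200:310,260:390],(400,338))])
cv2.imwrite('pics/s5.png',A[:,:,::-1])
"
```

```text
t 10.8 p [0.5886 0.0439 0.2058] s,y,n 0.1742 0.0536 0.0748 F [-0.8 -0.2 -0.2] w 0.043 j [-0.14 -0.09  0.03  2.08 -0.1   0.61 -0.15]
 rot units [-0.0022 -0.0001  0.0023]
 pos units [ 0.0028 -0.0109  0.2641]
```

View pics/s5.png

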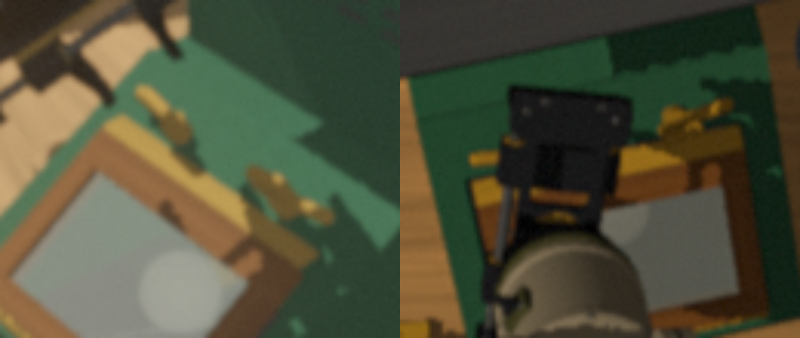

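The side half of the crop shows the fingertips at about (110,100) and (175,55), straddling the left wing at (160,110) along the slope. The frame is down.

Emit:
play_rows(claw=[0.5,0.5,0.5,0.5,0.5], delta_pos=[[0,-0.01,0.07],[0,0,0.07],[0,0,0.06],[0,0,0.06],[0,0,0]], delta_rot=[[0,0,0],[0,0,0],[0,0,0],[0,0,0],[0,0,0]])

```text
time: 11.4
ee_pos: [0.6142, 0.05, 0.1617]
eef_rot: [0.712, 0.646, 0.239, 0.133]
ft_force: [-0.0, -0.1, 0.5]
width: 0.0436
grip_force: 0.0
```

Emit:
play_rows(claw=[1,1,1,1,1], delta_pos=[[0,0,0],[0,0,0],[0,0,0],[0,0,0],[0,0,0]], delta_rot=[[0,0,0],[0,0,0],[0,0,0],[0,0,0],[0,0,0]], squeeze=25)

```text
time: 11.9
ee_pos: [0.6116, 0.0514, 0.1613]
eef_rot: [0.712, 0.647, 0.238, 0.131]
ft_force: [-25.8, 2.6, 3.9]
width: 0.0115
grip_force: 10.3
```

```bash
python3 -c "
from h import *
from bench import r
go(r,.172,.055,.022,-1.9)
"
```

```text
t 11.9 p [0.6116 0.0514 0.1613] s,y,n 0.1711 0.0557 0.0243 F [-25.8   2.6   3.9] w 0.012 j [-0.15  0.01  0.03  2.08 -0.12  0.5  -0.13]
 rot units [-0.003  -0.0004  0.0023]
 pos units [-0.002   0.0053  0.0114]
```

Emit:
play_rows(claw=[1,1,1], delta_pos=[[0,-0.012,0],[0,0,0],[0,0,0]], delta_rot=[[0,0,0],[0,0,0],[0,0,0]])

```text
time: 12.2
ee_pos: [0.6107, 0.0514, 0.1607]
eef_rot: [0.712, 0.647, 0.239, 0.132]
ft_force: [-7.5, 2.9, -2.2]
width: 0.0096
grip_force: 25.0
```

```bash
python3 -c "
from h import *
from bench import r
go(r,.172,.055,.022,-1.9);s=r.read_state();print(s['grip_force'],Ro.from_quat(s['eef_rot']).inv().apply(s['ft_force']))
"
```

```text
t 12.2 p [0.6107 0.0514 0.1607] s,y,n 0.1701 0.056 0.0243 F [-7.5  2.9 -2.2] w 0.01 j [-0.15  0.01  0.03  2.09 -0.12  0.5  -0.13]
 rot units [-0.0022 -0.0004  0.0023]
 pos units [-0.0018  0.0106  0.0112]
24.99560236930847 [ 2.15811689 -7.87734673 -1.58400827]
```

Emit:
play_rows(claw=[1,1,1,1,1,1], delta_pos=[[0,-0.004,0],[0,0,0],[0,0,0],[0,0,0],[0,0,0],[0,0,0]], delta_rot=[[0,0,-0.04],[0,0,-0.04],[0,0,-0.04],[0,0,-0.04],[0,0,0],[0,0,0]], squeeze=35)

```text
time: 12.8
ee_pos: [0.6103, 0.0514, 0.1604]
eef_rot: [0.529, 0.804, 0.198, 0.187]
ft_force: [-5.4, 3.1, -2.5]
width: 0.0095
grip_force: 35.0
```

```bash
python3 -c "
from h import *
from bench import r
go(r,.172,.055,.022,-1.9);s=r.read_state();R=Ro.from_quat(s['eef_rot']).inv();print(s['grip_force'],R.apply(s['ft_force']),R.apply(s['torque']))
"
```

```text
t 12.8 p [0.6103 0.0514 0.1604] s,y,n 0.1696 0.056 0.0243 F [-5.4  3.1 -2.5] w 0.01 j [-0.15  0.01  0.02  2.09 -0.12  0.5   0.37]
 rot units [-0.0019 -0.0009  0.1623]
 pos units [-0.0074  0.011   0.0112]
34.9945592880249 [ 5.08962438 -4.39154377 -0.22246214] [ 1.61638729  1.09248196 -0.09406687]
```

Rotating freely with low forces, so I'll continue.

Emit:
play_rows(claw=[1,1,1,1,1,1], delta_pos=[[0.003,-0.002,0],[0,0,0],[0,0,0],[0,0,0],[0,0,0],[0,0,0]], delta_rot=[[0,0,-0.04],[0,0,-0.04],[0,0,-0.04],[0,0,-0.04],[0,0,-0.04],[0,0,0]])

```text
time: 13.4
ee_pos: [0.6099, 0.051, 0.1602]
eef_rot: [0.254, 0.928, 0.13, 0.24]
ft_force: [-6.5, 0.1, -3.9]
width: 0.0098
grip_force: 35.0
```

```bash
python3 -c "
from h import *
from bench import r
go(r,.172,.055,.022,0);s=r.read_state();R=Ro.from_quat(s['eef_rot']).inv();print(s['grip_force'],R.apply(s['ft_force']),R.apply(s['torque']))
"
```

```text
t 13.4 p [0.6099 0.051  0.1602] s,y,n 0.1691 0.0558 0.0243 F [-6.5  0.1 -3.9] w 0.01 j [-0.14  0.01  0.01  2.09 -0.11  0.49  1.  ]
 rot units [ 0.     -0.002  -0.2421]
 pos units [-0.0132  0.0071  0.0113]
34.99468445777893 [ 6.44001947e+00 -4.03872699e+00  5.28574359e-05] [ 1.18565019  1.74066386 -0.11062293]
```

Emit:
play_rows(claw=[1,1,1,1,1,1,1], delta_pos=[[0.003,-0.002,0],[0,0,0],[0,0,0],[0,0,0],[0,0,0],[0,0,0],[0,0,0]], delta_rot=[[0,0,-0.04],[0,0,-0.04],[0,0,-0.04],[0,0,-0.04],[0,0,-0.04],[0,0,-0.03],[0,0,0]])

```text
time: 14.1
ee_pos: [0.6098, 0.0504, 0.1601]
eef_rot: [-0.088, 0.958, 0.037, 0.271]
ft_force: [-2.6, -1.1, -6.8]
width: 0.0101
grip_force: 35.0
```

```bash
python3 -c "
from h import *
from bench import r
go(r,.172,.055,.022,0);s=r.read_state();R=Ro.from_quat(s['eef_rot']).inv();print(s['grip_force'],R.apply(s['ft_force']),R.apply(s['torque']))
"
```

```text
t 14.1 p [0.6098 0.0504 0.1601] s,y,n 0.1689 0.0552 0.0243 F [-2.6 -1.1 -6.8] w 0.01 j [-0.14  0.01  0.01  2.09 -0.11  0.49  1.71]
 rot units [ 0.0004 -0.0014 -0.0134]
 pos units [-0.0157 -0.0005  0.0116]
35.002729296684265 [ 5.89588938 -0.76001652  4.35111998] [ 0.33897797  1.87122642 -0.09207868]
```

Remaining 0.0134 units; I'll overshoot a little to feel the stop.

Emit:
play_rows(claw=[1,1,1,1], delta_pos=[[0.003,0,0],[0,0,0],[0,0,0],[0,0,0]], delta_rot=[[0,0,-0.015],[0,0,-0.015],[0,0,0],[0,0,0]])

```text
time: 14.5
ee_pos: [0.6098, 0.0505, 0.1601]
eef_rot: [-0.132, 0.953, 0.025, 0.273]
ft_force: [2.6, -2.3, -8.9]
width: 0.0099
grip_force: 35.6
```

```bash
python3 -c "
from h import *
from bench import r
go(r,.172,.055,.022,0);s=r.read_state();R=Ro.from_quat(s['eef_rot']).inv();print(s['grip_force'],R.apply(s['ft_force']),R.apply(s['torque']))
"
```

```text
t 14.5 p [0.6098 0.0505 0.1601] s,y,n 0.1688 0.0553 0.0244 F [ 2.6 -2.3 -8.9] w 0.01 j [-0.13  0.01  0.01  2.09 -0.11  0.49  1.81]
 rot units [ 0.0005 -0.0011  0.0155]
 pos units [-0.0158 -0.0022  0.0118]
35.622557401657104 [ 3.1504065  -2.68664055  8.64169115] [0.43456897 1.49711162 0.62545987]
```

Emit:
play_rows(claw=[0.5,0.5,0.5,0.5,0.5,0.5,0.5], delta_pos=[[0,0,0],[0,0,0],[0,0,0],[0,0,0],[0,0,-0.15],[0,0,-0.15],[0,0,0]], delta_rot=[[0,0,0.01],[0,0,0],[0,0,0],[0,0,0],[0,0,0],[0,0,0],[0,0,0.045]])

```text
time: 15.2
ee_pos: [0.5801, 0.0436, 0.2163]
eef_rot: [-0.051, 0.959, 0.048, 0.273]
ft_force: [0.8, 0.7, 0.3]
width: 0.0429
grip_force: 0.0
```

Emit:
play_rows(claw=[0.5,0.5,0.5,0.5,0.5,0.5,0.5,0.5], delta_pos=[[0,0,0],[0,0,0],[0,0,0],[0,0,0],[0,0,0],[0,0,0],[0,0,0],[0,0,0]], delta_rot=[[0,0,0.044],[0,0,0.044],[0,0,0.044],[0,0,0.044],[0,0,0.044],[0,0,0.044],[0,0,0.044],[0,0,0.044]])

```text
time: 16.0
ee_pos: [0.5795, 0.044, 0.2123]
eef_rot: [0.463, 0.843, 0.184, 0.205]
ft_force: [0.5, -0.1, 0.1]
width: 0.0435
grip_force: 0.0
```

```bash
python3 -c "
from h import *
from bench import r
go(r,.169,-.055,.072,-1.2416)
"
```

```text
t 16.0 p [0.5795 0.044  0.2123] s,y,n 0.1702 0.0557 0.085 F [ 0.5 -0.1  0.1] w 0.043 j [-0.01 -0.12 -0.11  2.09 -0.13  0.62  0.54]
 rot units [-0.0002 -0.0007  0.0037]
 pos units [-0.5198 -0.1907  0.0638]
```

Emit:
play_rows(claw=[0.5,0.5,0.5,0.5,0.5], delta_pos=[[-0.173,-0.063,0],[-0.173,-0.063,0],[-0.173,-0.063,0],[0,0,0.06],[0,0,0]], delta_rot=[[0,0,0.0037],[0,0,0],[0,0,0],[0,0,0],[0,0,0]])

```text
time: 16.5
ee_pos: [0.6092, -0.0628, 0.1996]
eef_rot: [0.466, 0.841, 0.184, 0.203]
ft_force: [-1.4, 1.1, 0.5]
width: 0.0435
grip_force: 0.0
```

```bash
python3 -c "
from h import *
from bench import r
go(r,.169,-.055,.024,-1.2416)
c=r.camera('side');d=r.camera('top')
A=np.hstack([cv2.resize(c['pixels'][200:310,270:400],(400,338)),cv2.resize(d['pixels'][200:310,260:390],(400,338))])
cv2.imwrite('pics/s6.png',A[:,:,::-1])
"
```

```text
t 16.5 p [ 0.6092 -0.0628  0.1996] s,y,n 0.1678 -0.055 0.0715 F [-1.4  1.1  0.5] w 0.044 j [ 0.06 -0.01  0.07  2.02 -0.32  0.63  0.91]
 rot units [-0.0009 -0.001   0.0013]
 pos units [-0.0028  0.0065  0.2376]
```

View pics/s6.png

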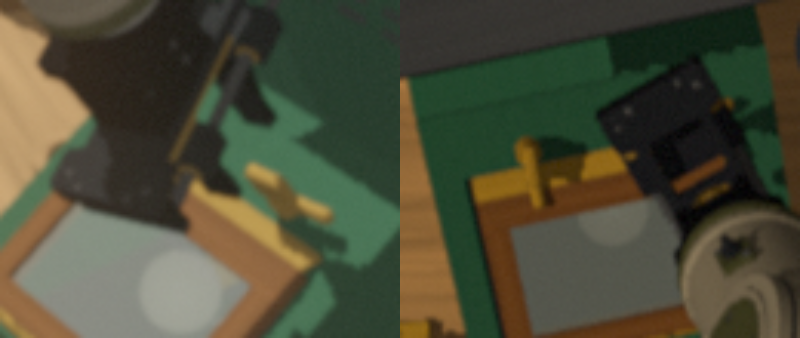

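The left turnbutton now lies down the slope over the frame, at about (535,170) in the top half of the crop. The fingertips straddle the right wing, whose centre is near (268,183) in the side half.

Emit:
play_rows(claw=[0.5,0.5,0.5,0.5,0.5], delta_pos=[[0,0.006,0.06],[0,0,0.06],[0,0,0.06],[0,0,0.057],[0,0,0]], delta_rot=[[0,0,0],[0,0,0],[0,0,0],[0,0,0],[0,0,0]])

```text
time: 17.1
ee_pos: [0.6342, -0.0556, 0.1587]
eef_rot: [0.465, 0.842, 0.183, 0.202]
ft_force: [-0.3, -0.6, 1.0]
width: 0.0438
grip_force: 0.0
```

Emit:
play_rows(claw=[1,1,1,1,1], delta_pos=[[0,0,0],[0,0,0],[0,0,0],[0,0,0],[0,0,0]], delta_rot=[[0,0,0],[0,0,0],[0,0,0],[0,0,0],[0,0,0]], squeeze=25)

```text
time: 17.6
ee_pos: [0.6346, -0.0564, 0.1615]
eef_rot: [0.465, 0.842, 0.184, 0.204]
ft_force: [-1.4, -0.6, 0.6]
width: 0.0115
grip_force: 10.9
```

```bash
cat > f.py <<'E'
from h import *
from bench import r
import sys
go(r,.169,-.055,.024,float(sys.argv[1]));s=r.read_state();R=Ro.from_quat(s['eef_rot']).inv();print(s['grip_force'],R.apply(s['ft_force']).round(1),R.apply(s['torque']).round(2))
E
python3 f.py -1.2416
```

```text
t 17.6 p [ 0.6346 -0.0564  0.1615] s,y,n 0.1697 -0.0544 0.0254 F [-1.4 -0.6  0.6] w 0.012 j [ 0.05  0.08  0.06  2.01 -0.36  0.55  0.94]
 rot units [-0.0004 -0.0007  0.0017]
 pos units [-0.0015 -0.0044  0.0069]
10.942041969392449 [ 0.  -1.  -1.3] [0.64 0.13 0.11]
```

Emit:
play_rows(claw=[1,1,1,1,1,1,1,1], delta_pos=[[0,0,0],[0,0,0],[0,0,0],[0,0,0],[0,0,0],[0,0,0],[0,0,0],[0,0,0]], delta_rot=[[0,0,0],[0,0,0],[0,0,0.04],[0,0,0.04],[0,0,0.04],[0,0,0.04],[0,0,0.04],[0,0,0]], squeeze=35)

```text
time: 18.4
ee_pos: [0.6348, -0.0564, 0.1616]
eef_rot: [0.703, 0.656, 0.238, 0.137]
ft_force: [-1.6, -0.9, 4.8]
width: 0.0098
grip_force: 34.7
```

```bash
python3 f.py -3.1416
```

```text
t 18.4 p [ 0.6348 -0.0564  0.1616] s,y,n 0.17 -0.0545 0.0254 F [-1.6 -0.9  4.8] w 0.01 j [ 0.01  0.08  0.11  2.02 -0.37  0.55  0.32]
 rot units [-7.000e-04  1.000e-04  4.059e-01]
 pos units [-0.0038 -0.0041  0.0069]
34.74626004695892 [-0.1  1.1 -5. ] [ 0.58 -0.23 -0.02]
```

Emit:
play_rows(claw=[1,1,1,1,1,1,1], delta_pos=[[0,0,0],[0,0,0],[0,0,0],[0,0,0],[0,0,0],[0,0,0],[0,0,0]], delta_rot=[[0,0,0.04],[0,0,0.04],[0,0,0.04],[0,0,0.04],[0,0,0.04],[0,0,0.04],[0,0,0]])

```text
time: 19.1
ee_pos: [0.6349, -0.0565, 0.1617]
eef_rot: [0.895, 0.352, 0.272, 0.04]
ft_force: [-1.1, -1.9, 4.4]
width: 0.0098
grip_force: 34.7
```

Emit:
play_rows(claw=[1,1,1,1,1,1,1], delta_pos=[[0,0,0],[0,0,0],[0,0,0],[0,0,0],[0,0,0],[0,0,0],[0,0,0]], delta_rot=[[0,0,0.04],[0,0,0.04],[0,0,0.04],[0,0,0.04],[0,0,0.015],[0,0,0],[0,0,0]])

```text
time: 19.8
ee_pos: [0.635, -0.0567, 0.1617]
eef_rot: [0.956, 0.098, 0.273, -0.034]
ft_force: [-0.1, -2.3, 3.7]
width: 0.0097
grip_force: 35.4
```

```bash
python3 f.py -3.1416
```

```text
t 19.8 p [ 0.635  -0.0567  0.1617] s,y,n 0.1702 -0.0548 0.0254 F [-0.1 -2.3  3.7] w 0.01 j [-0.07  0.08  0.19  2.02 -0.38  0.55 -0.97]
 rot units [-0.0003  0.0004 -0.0067]
 pos units [-0.006   0.0011  0.0069]
35.35166144371033 [ 1.5  2.1 -3.5] [-0.53 -0.18 -0.56]
```

Emit:
play_rows(claw=[0.5,0.5,0.5,0.5,0.5,0.5,0.5,0.5], delta_pos=[[0,0,0],[0,0,0],[0,0,0],[0,0,0],[0,0,-0.15],[0,0,-0.2],[0,0,-0.2],[0,0,0]], delta_rot=[[0,0,-0.008],[0,0,0],[0,0,0],[0,0,0],[0,0,0],[0,0,0],[0,0,0],[0,0,0]])

```text
time: 20.6
ee_pos: [0.5784, -0.0709, 0.2603]
eef_rot: [0.955, 0.107, 0.276, -0.031]
ft_force: [0.4, -0.4, -0.6]
width: 0.0436
grip_force: 0.0
```

```bash
python3 f.py -3.1416; python3 -c "
from h import *
from bench import r
c=r.camera('side');d=r.camera('top')
A=np.hstack([cv2.resize(c['pixels'][200:360,240:400],(400,400)),cv2.resize(d['pixels'][190:350,250:410],(400,400))])
cv2.imwrite('pics/s7.png',A[:,:,::-1])
"
```

```text
t 20.6 p [ 0.5784 -0.0709  0.2603] s,y,n 0.1729 -0.056 0.1399 F [ 0.4 -0.4 -0.6] w 0.044 j [-0.06 -0.15  0.2   2.01 -0.25  0.76 -1.06]
 rot units [ 0.0002 -0.0016 -0.0006]
 pos units [-0.0227 -0.0055  0.5794]
0.0 [-0.   0.5  0.7] [-0.05 -0.77 -0.04]
```

View pics/s7.png

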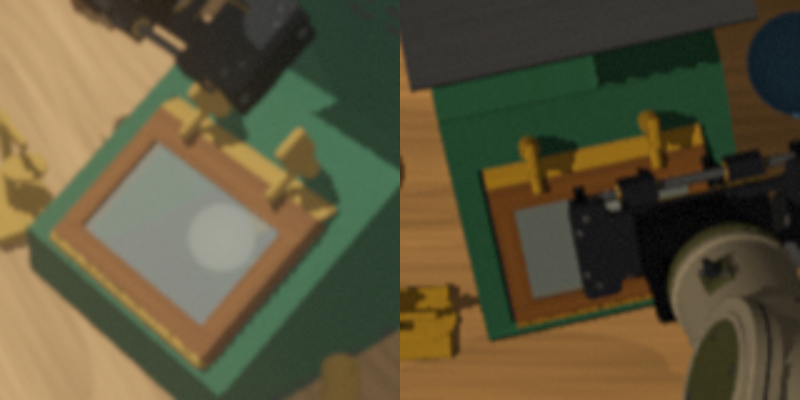

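Both turnbuttons point straight down the slope over the top rail, at about (195,115) and (285,170) in the side half. The frame is flush, the robot is clear of everything, and the bystanders have not moved. Handing in.

```bash
python3 -c "
from bench import r
print(r.close_job())"
```

```text
the job is handed in; nothing more can be done
None
```

I swung the frame down onto its seal with about 5 N and turned both turnbuttons to their stops over its top edge. The frame looked flush and the bystanders unmoved, and I handed the job in at about 21 s; the hand-in returned no verdict.

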